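Unstack the check weights into their storage cups

TASK

The balance's four steel check weights were left stacked in a tower. Take the tower apart from the top, one weight at a time, and set each one down, not drop it, flat inside the storage cup of its own size: the smallest weight in the smallest cup and so on up to the largest weight, which comes last. Do not topple any weight, and leave the vial standing where it is.

Things in the scene. Friction and masses are not known exactly. Their poses are not given: they have to be found in the camera images.
- weight_60: solid stainless-steel check weight, a plain upright cylinder 60 mm in diameter and 24 mm high, fine dark line round it; largest of the set of four; at the bottom of the tower at the start, about 0.5 kg. Origin: centre of its underside, z up its axis.
- weight_48: solid stainless-steel check weight, a plain upright cylinder 48 mm in diameter and 24 mm high, fine dark line round it; second largest of the set of four; second from the bottom of the tower at the start, about 0.35 kg. Origin: centre of its underside, z up its axis.
- weight_36: solid stainless-steel check weight, a plain upright cylinder 36 mm in diameter and 24 mm high, fine dark line round it; second smallest of the set of four; third from the bottom of the tower at the start, about 0.2 kg. Origin: centre of its underside, z up its axis.
- weight_24: solid stainless-steel check weight, a plain upright cylinder 24 mm in diameter and 24 mm high, fine dark line round it; smallest of the set of four; on top of the tower at the start, about 0.09 kg. Origin: centre of its underside, z up its axis.
- cup_60: fixed shallow round storage cup of grey plastic, open on top, for the 60 mm weight (largest cup): inner diameter 74 mm, outer 82 mm, rim 9 mm above the worktop, inner floor 4 mm above the worktop (recess 5 mm deep, 7 mm of free gap all round the weight, too narrow for a finger: hold the weight by its upper 16 mm). Origin: centre of its underside on the worktop, z up.
- cup_48: fixed shallow round storage cup of grey plastic, open on top, for the 48 mm weight (second largest cup): inner diameter 62 mm, outer 70 mm, rim 9 mm above the worktop, inner floor 4 mm above the worktop (recess 5 mm deep, 7 mm of free gap all round the weight, too narrow for a finger: hold the weight by its upper 16 mm). Origin: centre of its underside on the worktop, z up.
- cup_36: fixed shallow round storage cup of grey plastic, open on top, for the 36 mm weight (second smallest cup): inner diameter 50 mm, outer 58 mm, rim 9 mm above the worktop, inner floor 4 mm above the worktop (recess 5 mm deep, 7 mm of free gap all round the weight, too narrow for a finger: hold the weight by its upper 16 mm). Origin: centre of its underside on the worktop, z up.
- cup_24: fixed shallow round storage cup of grey plastic, open on top, for the 24 mm weight (smallest cup): inner diameter 38 mm, outer 46 mm, rim 9 mm above the worktop, inner floor 4 mm above the worktop (recess 5 mm deep, 7 mm of free gap all round the weight, too narrow for a finger: hold the weight by its upper 16 mm). Origin: centre of its underside on the worktop, z up.
- vial: bystander: glass sample vial with black screw cap, 27 mm in diameter, 68 mm high, standing loose among the cups. Origin: centre of its underside.
- pc_tower: fixed bystander, keep arm and gripper clear of it: black computer tower standing on the left of the work area, a box 400 mm deep (its x), 174 mm wide (its y), 400 mm high, with a scanner on top; some arms start on its far side and must pass in front of it, between it and the robot. Origin: centre of its underside. (Unlisted: a monitor behind and a large extractor on the right of the work area, a flat timer 21 mm high and a screw cap 18 mm high among the cups.)
Mind the look-alikes: they are no part of the job. Leave any red or yellow look-alike of the weight_24 alone.

How it is judged (in metres and radians):
On the way, in this order (a step that is already met when the one before it is completed fails the run):
1. the 24 mm weight lies flat in the 24 mm weight's cup, let go (horizontal distance between weight_24 and cup_24 below 0.009 m and z of weight_24 in the frame of cup_24 between 0.001 and 0.0065 m and angle between weight_24's own z axis and vertical below 0.06 rad and contact force between the fingers and weight_24 below 0.1 N), for 0.2 s.
2. the 36 mm weight lies flat in the 36 mm weight's cup, let go (horizontal distance between weight_36 and cup_36 below 0.009 m and z of weight_36 in the frame of cup_36 between 0.001 and 0.0065 m and angle between weight_36's own z axis and vertical below 0.06 rad and contact force between the fingers and weight_36 below 0.1 N), for 0.2 s.
3. the 48 mm weight lies flat in the 48 mm weight's cup, let go (horizontal distance between weight_48 and cup_48 below 0.009 m and z of weight_48 in the frame of cup_48 between 0.001 and 0.0065 m and angle between weight_48's own z axis and vertical below 0.06 rad and contact force between the fingers and weight_48 below 0.1 N), for 0.2 s.
4. the 60 mm weight lies flat in the 60 mm weight's cup, let go (horizontal distance between weight_60 and cup_60 below 0.009 m and z of weight_60 in the frame of cup_60 between 0.001 and 0.0065 m and angle between weight_60's own z axis and vertical below 0.06 rad and contact force between the fingers and weight_60 below 0.1 N), for 0.2 s.
At the end, for the whole second after the job is handed in: Each of the four weights lies flat (within 0.06 rad) on the inner floor of the cup of its own size, its centre within 9 mm of the cup's centre, released and at rest (all of step 1 and all of step 2 and all of step 3 and all of step 4 and linear speed of each of weight_24, weight_36, weight_48, weight_60 below 0.02 m/s); the robot touches nothing.
It fails at once if a weight is tipped over (angle between any of weight_24, weight_36, weight_48, weight_60's own z axis and vertical above 0.6 rad).
It fails at once if the vial is shifted by more than 20 mm or knocked over (distance of vial from where it was at the start of the episode above 0.02 m or angle between vial's own z axis and vertical above 0.5 rad).
It fails at once if a weight is dropped into its cup (faster than 0.5 m/s close above it) ((horizontal distance between weight_24 and cup_24 below 0.03 m and height (world z) of weight_24 below 0.04 m and linear speed of weight_24 above 0.5 m/s) or (horizontal distance between weight_36 and cup_36 below 0.03 m and height (world z) of weight_36 below 0.04 m and linear speed of weight_36 above 0.5 m/s) or (horizontal distance between weight_48 and cup_48 below 0.03 m and height (world z) of weight_48 below 0.04 m and linear speed of weight_48 above 0.5 m/s) or (horizontal distance between weight_60 and cup_60 below 0.03 m and height (world z) of weight_60 below 0.04 m and linear speed of weight_60 above 0.5 m/s)).
It also fails if it takes over 93 s, if anything falls off the work surface, if the arm or the gripper's body presses on something with over 40 N, if the wrist force passes 120 N, or if a joint passes its speed limit or range.

ROBOT

A 6-joint arm with a two-finger parallel gripper is mounted at the origin on a cart in front of the work surface, level with it; the furniture and walls round the work are solid. World frame = base frame: x ahead of the robot, y to its left, z up, the work surface at z = 0. Lengths are in m, angles in degrees, forces in N, time in s.
With the tool pointing down it reaches from about 0.25 to 0.725 m from the base axis. Payload 9.7 kg.
Tool frame: the origin (TCP) lies midway between the tips of the shut fingers; the grasp point (between the pads) lies bot.hold_point_z behind it (bot.hold_point_z is the distance from the TCP to the grasp point, in m); z points along the fingers, y is the line along which they close (so a half turn about z gives the same grasp; the last joint's range is limited). The gripper opens to 85 mm and grips with 20 to 120 N. Pads are 22 mm wide; open, the fingers measure 114 mm over their backs; the gripper's body (76 mm by 85 mm) begins 54 mm behind the grasp point. The pads swing forward as they close: fully open they stand 13 mm farther back than shut.
Start: joints at [-77.349, 4.979, 10.078, 95.1, 0, 90], TCP at [0.12, -0.537, 0.231] pointing down, gripper open.
Joint ranges: [-179.16, 179.16], [-48.56, 103.87], [-65.8, 70.77], [-126.05, 130.52], [-82.76, 87.17], [-180, 180]. Speed limits (degrees/s): [127.2, 127.2, 147.25, 180, 180, 180].

INTERFACE

Orientations are given as [roll, pitch, yaw] about the fixed x, y, z axes, in that order (R = Rz(yaw) Ry(pitch) Rx(roll)).
In Python, from workcell import bot, camera, camera_model, ticket gives the robot as it stands.
- The arm moves only by the tool send_rows, never from a script. Its argument "targets" is text: rows parted by semicolons, each of 5 numbers parted by spaces: the shift along the tool's x, y, z in mm, then the turn about the tool's z in degrees, then the closure in counts, from 0 (fully open) to 255 (shut). A call has 1 to 20 rows; each row is the pose to reach, as a shift and turn from the pose commanded when the call began, along the tool's axes at that moment; what a row does not reach only later rows make up. A row lasts 1/8 s, in which the tool goes at most 62.5 mm and 10.7 degrees, less where a joint would pass 70% of its speed; a pose out of reach is approached as far as the arm can. A call with a gripper value outside its range is refused whole. The fingers move at their own pace and stop on an object; "newtons" is the grip in N (left out, the last holds). Time passes only in rows, so rows that repeat a pose let the fingers close. It gives the time, the measured TCP pose, the force, the opening and the grip force at its end, in the units of the state.
- bot.get_obs(): the state, without advancing time (a new reading comes with each control period).
- camera(name): name is "scene" or "top" or "wrist"; returns the picture (400x640x3 uint8, blue, green, red); there is no depth.
- camera_model(name): a dict with "K" (3x3 intrinsics, pixels), "dist_coeffs" ([k1, k2, p1, p2, k3] as OpenCV has them; the pictures are not rectified), "pose" (4x4, takes a point from camera to world coordinates); the wrist camera has in their place "T_tool_cam" (4x4, takes a point from camera to tool coordinates, whose origin is the TCP and whose axes are the flange's). Camera axes: x right, y down, z forward; pixel columns grow to the right and rows downward; lengths in m; the calibration is good to about 2 mm. A picture is of the moment at which its call begins: read the wrist's pose just before it. camera_model takes no time and is no camera call.
- ticket.job_done(): hands the job in; it is judged then, once.
The state is a dict: "time": time; "q": joint angles; "qd": joint speeds; "joint_efforts": joint torques, N m; "ee_pos": TCP position; "tcp_rot": TCP orientation; "wrist_force": force on the tool from outside, world axes, zero at the start; "torque": the same for the moment, N m; "opening": finger opening in m; "grasp_force": force on a finger pad.
Only numpy, scipy, OpenCV 4.12 (cv2) and the standard library are available. Lean on these libraries where they do the work, as an engineer would, in place of code of your own. Each camera call takes 0.05 s, during which the arm holds its last target. There are 200 camera calls.

## Working session

There is one attempt and no reset: what is moved stays moved. The work goes in short steps, Python scripts to look and compute and a tool call to move; the robot and the scene stay as the last step left them, time stands still between calls to the robot, and variables do not carry over. Pictures are saved under pics/ and viewed, at most 14 in all, crops included, and the job is handed in when it is done.

Besides the shell and the picture viewer there is one more tool, called after "Call:" by a JSON object that holds its "op" and its "data". send_rows: Moves the arm, as the interface text tells. Its arguments: {"type":"object","properties":{"targets":{"type":"string"},"newtons":{"type":"number"}},"required":["targets"]}

```bash
ls; mkdir -p pics
python3 - <<'E'
from workcell import bot,camera,camera_model
import cv2,numpy as np
for n in("top","scene"):
    cv2.imwrite(f"pics/{n}0.png",camera(n)); m=camera_model(n); print(n,np.round(m["K"],1).tolist(),m["dist_coeffs"],np.round(m["pose"],3).tolist())
print(camera_model("wrist")["T_tool_cam"],bot.hold_point_z,bot.get_obs())
E
```

```text
pics
top [[413.1, 0.0, 322.0], [0.0, 413.1, 201.1], [0.0, 0.0, 1.0]] [-0.08493416  0.          0.          0.          0.        ] [[0.008, -0.985, 0.17, 0.327], [-1.0, -0.01, -0.01, -0.056], [0.012, -0.17, -0.985, 1.142], [0.0, 0.0, 0.0, 1.0]]
scene [[493.4, 0.0, 316.4], [0.0, 493.4, 198.2], [0.0, 0.0, 1.0]] [-0.00963369  0.          0.          0.          0.        ] [[-0.675, -0.355, 0.646, -0.129], [-0.737, 0.302, -0.604, 0.556], [0.019, -0.885, -0.466, 0.562], [0.0, 0.0, 0.0, 1.0]]
[[ 3.32279111e-04 -9.58168860e-01 -2.86203294e-01  7.28640394e-02]
 [ 9.99999832e-01  1.82259305e-04  5.50810795e-04  3.57383974e-04]
 [-4.75606538e-04 -2.86203429e-01  9.58168759e-01 -1.42468560e-01]
 [ 0.00000000e+00  0.00000000e+00  0.00000000e+00  1.00000000e+00]] 0.0187 {'time': 0.1, 'q': array([-7.73498613e+01,  5.00834071e+00,  1.00396572e+01,  9.50987952e+01,
       -6.07189323e-04,  8.99994731e+01]), 'qd': array([ 0.11904522, -0.07582429,  0.03344385, -0.01624293, -0.09383807,
       -0.0289559 ]), 'joint_efforts': array([ 4.57669239e-04, -5.21562946e+01,  4.65653729e+01,  1.60544267e-02,
        5.72646331e-05,  1.13439549e-05]), 'ee_pos': array([ 0.12040268, -0.53645892,  0.23065614]), 'tcp_rot': array([-1.79932521e+02,  6.06568308e-04,  1.26506663e+01]), 'wrist_force': array([ 0.14850609,  0.36970354, -0.23114952]), 'torque': array([ 0.02968141, -0.04596699, -0.0451918 ]), 'grasp_force': 0.0, 'opening': 0.0851837992626411}
```

View pics/top0.png

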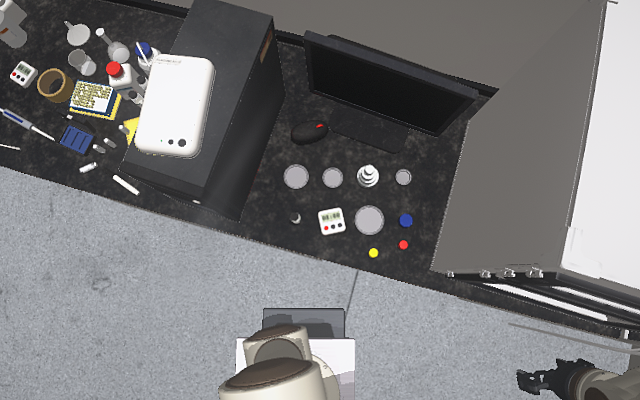

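View pics/scene0.png

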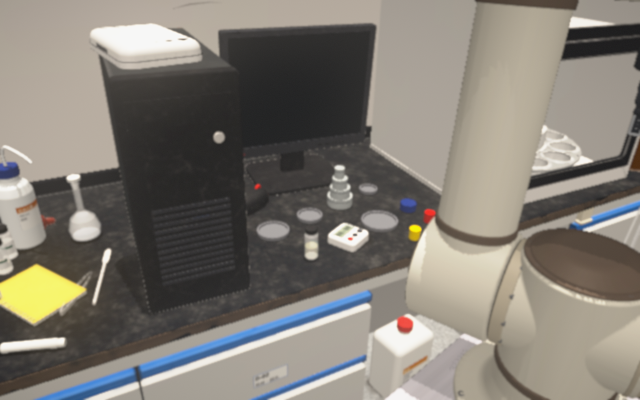

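The top view shows discs (cups) at (296,176), (332,177), (403,177) and (369,219). The tower is at (368,175), the vial at (295,217), the timer at (331,221), and the red, yellow and blue bits lie to the lower right. The scene view agrees. I'll enlarge the top view.

Run:
```python
import cv2
i=cv2.imread("pics/top0.png")[140:270,265:430]
cv2.imwrite("pics/topc.png",cv2.resize(i,None,fx=4.5,fy=4.5,interpolation=cv2.INTER_CUBIC))
i=cv2.imread("pics/scene0.png")[150:270,240:450]
cv2.imwrite("pics/scenec.png",cv2.resize(i,None,fx=3.8,fy=3.8,interpolation=cv2.INTER_CUBIC))
```

```text
(no output)
```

View pics/topc.png

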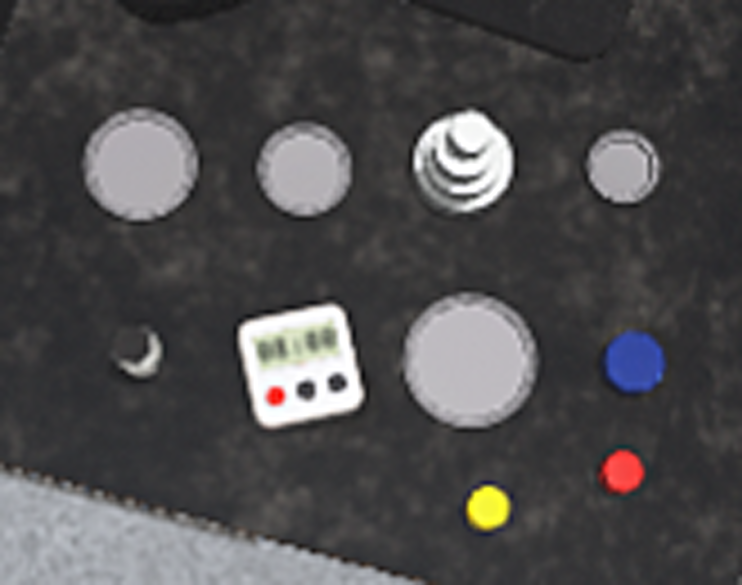

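View pics/scenec.png

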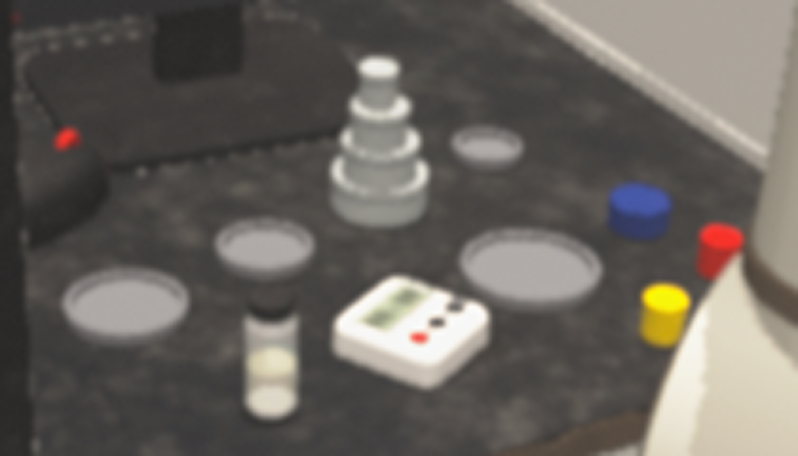

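```bash
cat > h.py <<'E'
import numpy as np,cv2
from workcell import bot,camera,camera_model
from scipy.spatial.transform import Rotation as R
def px2w(n,uv,z,T=None):
    m=camera_model(n); P=m["pose"] if T is None else T
    p=cv2.undistortPoints(np.array([[uv]],float),np.array(m["K"]),np.array(m["dist_coeffs"]))[0,0]
    d=P[:3,:3]@[p[0],p[1],1]; o=P[:3,3]
    return o+d*(z-o[2])/d[2]
def toolT():
    s=bot.get_obs(); T=np.eye(4); T[:3,:3]=R.from_euler("xyz",s["tcp_rot"],degrees=True).as_matrix(); T[:3,3]=s["ee_pos"]; return T
def wristT(): return toolT()@camera_model("wrist")["T_tool_cam"]
E
python3 - <<'E'
from h import *
top=dict(c48=(141,164,.009),c36=(304.5,169.5,.009),c24=(623,166.5,.009),c60=(470.5,360,.009),w24=(468,133,.096),w60=(464,162,.024),vialtop=(132,345,.068),blue=(635,362,.018),red=(623,471,.024),yel=(489,507,.024),timer=(302,366,.021))
sc=dict(c48=(126,302,.009),c36=(265,246,.009),c24=(487,147,.009),c60=(531,266,.009),w24=(379,69,.096),w60=(380,176,.024),vialbase=(271,403,0))
for k,(u,v,z) in top.items(): print("top",k,px2w("top",((u+.5)/4.5-.5+265,(v+.5)/4.5-.5+140),z).round(4))
for k,(u,v,z) in sc.items(): print("sc",k,px2w("scene",((u+.5)/3.8-.5+240,(v+.5)/3.8-.5+150),z).round(4))
E
```

```text
top c48 [0.5924 0.0062 0.009 ]
top c36 [ 0.5899 -0.0961  0.009 ]
top c24 [ 0.5942 -0.2965  0.009 ]
top c60 [ 0.4709 -0.1988  0.009 ]
top w24 [ 0.5925 -0.1879  0.096 ]
top w60 [ 0.5923 -0.1943  0.024 ]
top vialtop [0.4704 0.0062 0.068 ]
top blue [ 0.4693 -0.2989  0.018 ]
top red [ 0.4022 -0.2887  0.024 ]
top yel [ 0.3802 -0.2071  0.024 ]
top timer [ 0.4648 -0.0946  0.021 ]
sc c48 [0.594  0.0055 0.009 ]
sc c36 [ 0.5906 -0.0966  0.009 ]
sc c24 [ 0.5938 -0.2963  0.009 ]
sc c60 [ 0.4712 -0.1996  0.009 ]
sc w24 [ 0.5941 -0.1908  0.096 ]
sc w60 [ 0.5902 -0.192   0.024 ]
sc vialbase [0.4757 0.0017 0.    ]
```

Run:
```python
from h import *
for k,u,v,z in [("pc near base",240,218,0),("pc far base",285,45,0),("monitor base front",400,152,0),("mon base l",330,122,0),("mon bottom right",440,134,.1),("mon bottom left",313,95,.1),("ext corner base",432,268,0),("ext far",500,90,0),("ext near base2",470,115,0),("bench edge",430,270,0)]:
    print(k,px2w("top",(u,v),z).round(3))
for k,u,v,z in [("mon bottom right",372,138,.1),("monbase front",330,188,0),("pc near base",247,293,0)]: print("sc",k,px2w("scene",(u,v),z).round(3))
```

```text
pc near base [0.473 0.161 0.   ]
pc far base [1.004 0.048 0.   ]
monitor base front [ 0.669 -0.292  0.   ]
mon base l [ 0.757 -0.089  0.   ]
mon bottom right [ 0.691 -0.38   0.1  ]
mon bottom left [ 0.796 -0.04   0.1  ]
ext corner base [ 0.339 -0.373  0.   ]
ext far [ 0.87  -0.605  0.   ]
ext near base2 [ 0.787 -0.505  0.   ]
bench edge [ 0.333 -0.367  0.   ]
sc mon bottom right [ 0.668 -0.385  0.1  ]
sc monbase front [ 0.669 -0.238  0.   ]
sc pc near base [0.463 0.166 0.   ]
```

```bash
cat >> h.py <<'E'
def rel(x,y,z,yaw=180,top=False):
    T=toolT(); d=T[:3,:3].T@(np.array([x,y,z])-T[:3,3])*1000
    cur=np.degrees(np.arctan2(T[1,0],T[0,0])); t=-((yaw-cur+180)%360-180)
    return d.round(1).tolist(),round(t,2)
E
python3 -c "
from h import *
print(rel(.3,-.22,.25,100),rel(.3,-.22,.25,179.9))"
```

```text
([244.5, -269.5, -19.0], np.float64(-87.35)) ([244.5, -269.5, -19.0], np.float64(-167.25))
```

Call:
{"op": "send_rows", "data": {"targets": "30 -34 -3 -10 0; 61 -67 -5 -20 0; 92 -101 -8 -30 0; 122 -135 -10 -40 0; 153 -168 -13 -50 0; 183 -202 -16 -60 0; 214 -236 -18 -70 0; 245 -270 -19 -80 0; 245 -270 -19 -87 0; 245 -270 -19 -87 0"}}

```text
time: 1.35
ee_pos: [0.3005, -0.2191, 0.2502]
tcp_rot: [-180.0, -0.0, 99.7]
wrist_force: [-0.7, -0.3, -0.6]
opening: 0.0854
grasp_force: 0.0
```

```bash
python3 -c "
from h import *
print(bot.get_obs()['q'].round(1),rel(.52,-.19,.25,179.9),rel(.57,-.19,.2,179.9))"
```

```text
[-36.1 -18.6  -9.1  99.5  -0.   44.2] ([-8.2, 221.2, 0.1], np.float64(-80.22)) ([-16.6, 270.5, 50.1], np.float64(-80.22))
```

Call:
{"op": "send_rows", "data": {"targets": "-3 45 8 -10 0; -6 90 16 -20 0; -9 135 25 -30 0; -12 180 33 -40 0; -15 225 41 -50 0; -17 270 50 -60 0; -17 270 50 -70 0; -17 270 50 -80 0; -17 270 50 -80 0; -17 270 50 -80 0"}}

```text
time: 2.6
ee_pos: [0.5692, -0.1916, 0.2002]
tcp_rot: [180.0, -0.0, 179.3]
wrist_force: [0.2, -0.6, -0.9]
opening: 0.0853
grasp_force: 0.0
```

```bash
python3 -c "
from h import *
T=wristT(); print(bot.get_obs()['ee_pos'],bot.get_obs()['tcp_rot'],repr(T))
i=camera('wrist'); cv2.imwrite('pics/w1.png',i)"
```

```text
[ 0.56915676 -0.1915915   0.20016103] [ 1.79997682e+02 -1.36892199e-02  1.79305745e+02] array([[ 1.17836536e-02,  9.58543757e-01,  2.84701618e-01,
         4.96808255e-01],
       [ 9.99930398e-01, -1.11287125e-02, -3.91805140e-03,
        -1.91021689e-01],
       [-5.87261264e-04,  2.84727971e-01, -9.58608177e-01,
         3.42646523e-01],
       [ 0.00000000e+00,  0.00000000e+00,  0.00000000e+00,
         1.00000000e+00]])
```

View pics/w1.png

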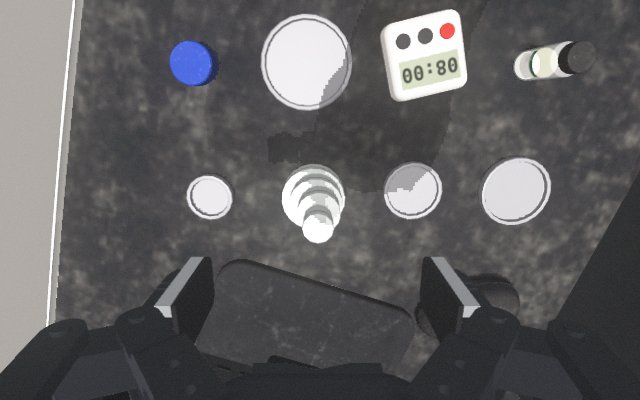

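The wrist view shows the weight_24 top at (317,229), with cup24 at (209,197), cup36 at (413,190), cup48 at (516,191) and cup60 at (306,62). I'll compute these and enlarge the picture to refine the tower.

Run:
```python
from h import *
T=wristT()
for k,u,v,z in [("w24",317.5,229,.096),("w60",313.5,196,.024),("c24",209.5,197.5,.009),("c36",413,190.5,.009),("c48",516,191,.009),("c60",306.5,62,.009)]: print(k,px2w("wrist",(u,v),z,T).round(4))
i=cv2.imread("pics/w1.png")[140:260,180:380]
cv2.imwrite("pics/w1c.png",cv2.resize(i,None,fx=4,fy=4,interpolation=cv2.INTER_CUBIC))
```

```text
w24 [ 0.5954 -0.1916  0.096 ]
w60 [ 0.5908 -0.1952  0.024 ]
c24 [ 0.5957 -0.2981  0.009 ]
c36 [ 0.5907 -0.0978  0.009 ]
c48 [0.5922 0.0049 0.009 ]
c60 [ 0.4712 -0.2     0.009 ]
```

View pics/w1c.png

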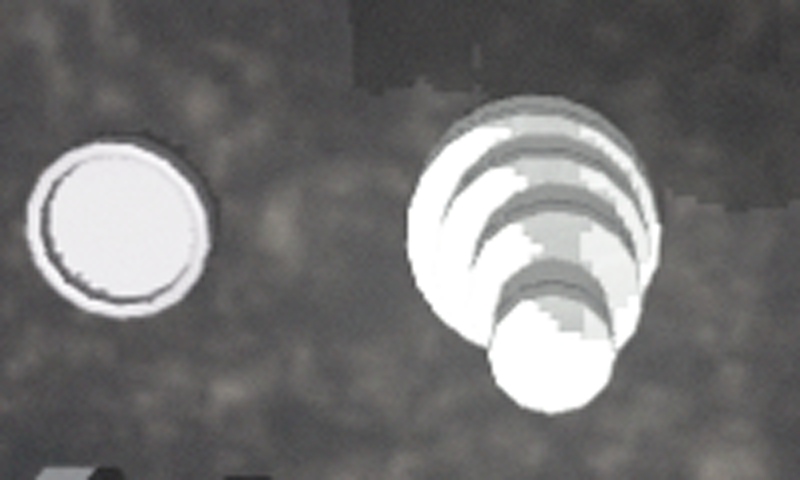

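```bash
python3 -c "
from h import *
print(rel(.5945,-.1912,.12),rel(.5945,-.1912,.082),rel(.5945,-.1912,.115),rel(.594,-.2972,.06),rel(.594,-.2972,.0145))"
```

```text
([-25.3, 0.6, 80.3], np.float64(-0.63)) ([-25.3, 0.6, 118.3], np.float64(-0.63)) ([-25.3, 0.6, 85.3], np.float64(-0.63)) ([-26.0, -105.4, 140.3], np.float64(-0.63)) ([-26.0, -105.4, 185.8], np.float64(-0.63))
```

Call:
{"op": "send_rows", "data": {"targets": "-12 0 20 -0.6 60; -25 0.6 40 -0.6 110; -25 0.6 70 -0.6 130; -25 0.6 90 -0.6 130; -25 0.6 105 -0.6 130; -25 0.6 115 -0.6 130; -25 0.6 118 -0.6 130; -25 0.6 118 -0.6 130; -25 0.6 118 -0.6 150; -25 0.6 118 -0.6 170; -25 0.6 118 -0.6 190; -25 0.6 118 -0.6 210; -25 0.6 118 -0.6 230; -25 0.6 118 -0.6 230; -25 0.6 118 -0.6 230", "newtons": 30}}

```text
time: 4.53
ee_pos: [0.5946, -0.1907, 0.0829]
tcp_rot: [-180.0, 0.1, -179.7]
wrist_force: [-0.2, -0.5, 4.9]
opening: 0.0222
grasp_force: 29.4
```

Call:
{"op": "send_rows", "data": {"targets": "0 0 -3 0 230; 0 0 -10 0 230; 0 0 -22 0 230; 0 0 -35 0 230; 0 0 -35 0 230"}}

```text
time: 5.15
ee_pos: [0.5952, -0.1908, 0.1191]
tcp_rot: [-180.0, 0.1, -179.7]
wrist_force: [-0.2, 0.5, -0.7]
opening: 0.0224
grasp_force: 29.4
```

```bash
python3 -c "
from h import *
i=camera('wrist'); cv2.imwrite('pics/w2.png',cv2.resize(i[120:400,160:480],None,fx=2,fy=2))
print(rel(.5945,-.2972,.117),rel(.5945,-.2972,.05),rel(.5945,-.2972,.0145))"
```

```text
([0.8, -106.5, 1.2], np.float64(0.25)) ([0.9, -106.5, 68.2], np.float64(0.25)) ([0.9, -106.4, 103.7], np.float64(0.25))
```

View pics/w2.png

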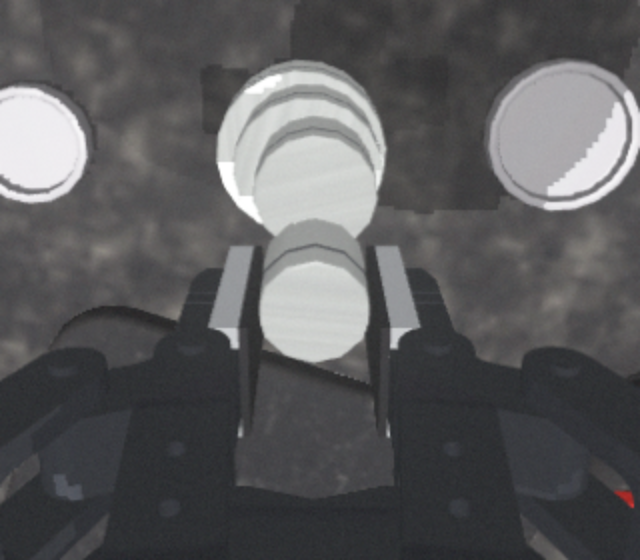

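w24 is held, its top at about (317,275), with the w36 top at (317,215).

```bash
python3 -c "
from h import *
T=wristT(); print(T[:3,3],bot.get_obs()['ee_pos'])
for k,u,v,z in [('held24',317.3,275,.132),('w36',317.6,214.8,.072),('c24',164.5+3.5,193,.009),('c36',160+567/2,120+136/2,.009)]: print(k,px2w('wrist',(u,v),z,T).round(4))
"
```

```text
[ 0.52224411 -0.1912775   0.26050127] [ 0.59481907 -0.19071122  0.11812888]
held24 [ 0.5938 -0.1908  0.132 ]
w36 [ 0.5892 -0.1907  0.072 ]
c24 [ 0.5951 -0.3018  0.009 ]
c36 [ 0.5902 -0.0975  0.009 ]
```

Call:
{"op": "send_rows", "data": {"targets": "0 -30 0 0 230; 0 -65 10 0 230; 0 -95 25 0 230; 0 -106 45 0 230; 0 -106 65 0 230; 0 -106 80 0 230; 0 -106 90 0 230; 0 -106 96 0 230; 0 -106 100 0 230; 0 -106 101.5 0 230; 0 -106 101.5 0 230; 0 -106 101.5 0 230"}}

```text
time: 6.7
ee_pos: [0.595, -0.2967, 0.0162]
tcp_rot: [-180.0, 0.0, -179.8]
wrist_force: [0.5, 0.4, -0.7]
opening: 0.0226
grasp_force: 29.5
```

Call:
{"op": "send_rows", "data": {"targets": "0 0 0.5 0 230; 0 0 1 0 230; 0 0 1 0 230"}}

```text
time: 7.08
ee_pos: [0.5949, -0.2967, 0.015]
tcp_rot: [-180.0, 0.0, -179.8]
wrist_force: [0.2, 0.0, 0.7]
opening: 0.0221
grasp_force: 29.7
```

Call:
{"op": "send_rows", "data": {"targets": "0 0 0 0 170; 0 0 0 0 150; 0 0 0 0 110; 0 0 0 0 110; 0 0 -15 0 100; 0 0 -45 0 80; 0 0 -85 0 60; 0 0 -120 0 40; 0 0 -120 0 40"}}

```text
time: 8.2
ee_pos: [0.5963, -0.2973, 0.1397]
tcp_rot: [-179.8, 0.3, -179.7]
wrist_force: [0.4, -0.5, -1.7]
opening: 0.0722
grasp_force: 0.0
```

```bash
python3 -c "
from h import *
T=wristT(); print(T[:3,3],bot.get_obs()['ee_pos'])
i=camera('wrist'); cv2.imwrite('pics/w3.png',i)
print(rel(.5905,-.191,.1),rel(.5905,-.191,.0575))"
```

```text
[ 0.52305603 -0.29749668  0.28170754] [ 0.59628497 -0.29729365  0.13967117]
([4.8, 106.1, 37.1], np.float64(0.25)) ([4.9, 106.1, 79.6], np.float64(0.25))
```

View pics/w3.png

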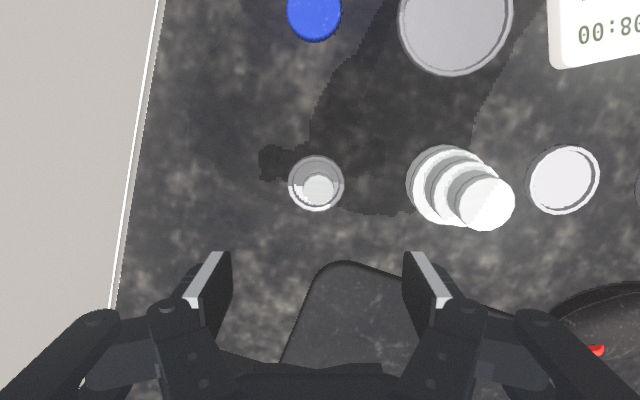

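w24 is standing in its cup: the cup centre is (316,183) and the weight top (318,190). The w36 top is at (487,203).

```bash
python3 -c "
from h import *
T=wristT()
for k,u,v,z in [('w24',318,190,.028),('c24',316,183,.009),('w36',486.5,203.5,.072),('c36',563.5,179.5,.009),('w60',452,184,.024)]: print(k,px2w('wrist',(u,v),z,T).round(4))
print(bot.get_obs()['ee_pos'],rel(.5905,-.191,.12),rel(.5905,-.191,.0575))
"
```

```text
w24 [ 0.5933 -0.2967  0.028 ]
c24 [ 0.5929 -0.2982  0.009 ]
w36 [ 0.589  -0.1923  0.072 ]
c36 [ 0.5888 -0.1006  0.009 ]
w60 [ 0.5892 -0.1963  0.024 ]
[ 0.5956329  -0.29698015  0.13731909] ([4.7, 106.0, 17.1], np.float64(0.25)) ([4.9, 106.1, 79.6], np.float64(0.25))
```

Call:
{"op": "send_rows", "data": {"targets": "2 30 0 0 80; 4 65 0 0 90; 6 96 5 0 90; 6 106 20 0 90; 6 106 40 0 90; 6 106 60 0 90; 6 106 72 0 90; 6 106 78 0 90; 6 106 78 0 90; 6 106 78 0 110; 6 106 78 0 130; 6 106 78 0 150; 6 106 78 0 170; 6 106 78 0 190; 6 106 78 0 200; 6 106 78 0 200", "newtons": 35}}

```text
time: 10.25
ee_pos: [0.5887, -0.1907, 0.0576]
tcp_rot: [-180.0, 0.1, -179.7]
wrist_force: [-0.4, 0.3, 6.0]
opening: 0.0341
grasp_force: 34.7
```

Now I'll lift it and place it in cup36 at (.5903,-.097).

Call:
{"op": "send_rows", "data": {"targets": "0 0 -3 0 200; 0 0 -10 0 200; 0 0 -22 0 200; 0 0 -30 0 200; -1 30 -30 0 200; -1 65 -30 0 200; -1 94 -20 0 200; -1 94 -5 0 200; -1 94 10 0 200; -1 94 22 0 200; -1 94 32 0 200; -1 94 38 0 200; -1 94 41 0 200; -1 94 42.5 0 200; -1 94 42.5 0 200; -1 94 42.5 0 200"}}

```text
time: 12.25
ee_pos: [0.5892, -0.0966, 0.0146]
tcp_rot: [-180.0, 0.0, -179.7]
wrist_force: [-0.3, 0.6, -1.0]
opening: 0.0345
grasp_force: 35.2
```

```bash
python3 -c "
from h import *
T=wristT(); print(bot.get_obs()['ee_pos'])
i=camera('wrist'); cv2.imwrite('pics/w4.png',cv2.resize(i[100:360,140:500],None,fx=2,fy=2))"
```

```text
[ 0.58919032 -0.09661446  0.0146162 ]
```

View pics/w4.png

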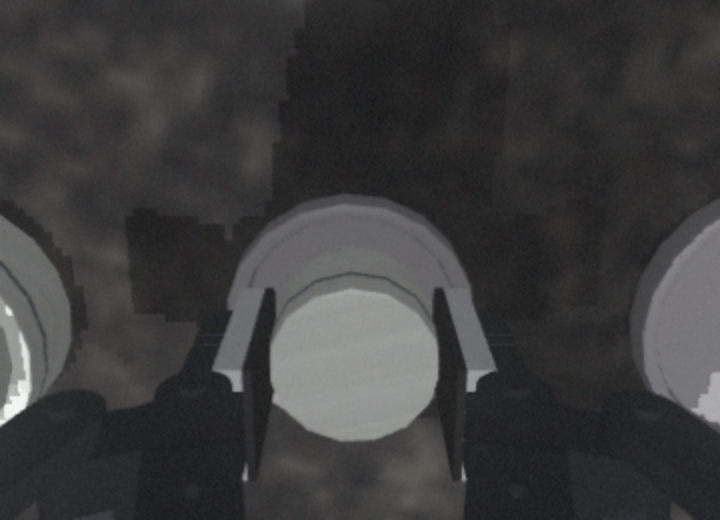

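The held w36, its top at (355,365) in the crop, sits centred over cup36, about 1 mm above the floor.

Call:
{"op": "send_rows", "data": {"targets": "0 0 0.5 0 200; 0 0 1 0 200; 0 0 1 0 200; 0 0 1 0 200"}}

```text
time: 12.8
ee_pos: [0.5891, -0.0966, 0.0136]
tcp_rot: [-180.0, 0.0, -179.7]
wrist_force: [-1.8, -0.1, 3.8]
opening: 0.0344
grasp_force: 35.5
```

Call:
{"op": "send_rows", "data": {"targets": "0 0 0 0 150; 0 0 0 0 120; 0 0 0 0 80; 0 0 0 0 80; 0 0 -15 0 70; 0 0 -45 0 50; 0 0 -85 0 30; 0 -30 -110 0 20; 0 -65 -110 0 20; 0 -94 -110 0 20; 0 -94 -110 0 20; 0 -94 -110 0 20"}}

```text
time: 14.3
ee_pos: [0.5895, -0.1903, 0.1239]
tcp_rot: [180.0, 0.0, -179.8]
wrist_force: [-0.7, 0.5, -1.0]
opening: 0.0787
grasp_force: 0.0
```

```bash
python3 -c "
from h import *
T=wristT(); print(bot.get_obs()['ee_pos'],bot.get_obs()['tcp_rot'])
i=camera('wrist'); cv2.imwrite('pics/w5.png',i)"
```

```text
[ 0.58945066 -0.19026153  0.12389896] [ 1.79994806e+02  2.53307003e-02 -1.79760171e+02]
```

View pics/w5.png

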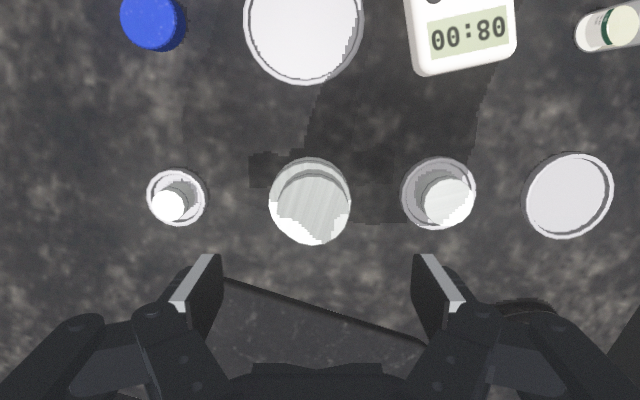

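w36 is in its cup: cup centre (438,193), weight top (449,201). The w48 top is at about (314,208).

```bash
python3 -c "
from h import *
T=wristT()
for k,u,v,z in [('w36',449,201.5,.028),('c36',438,193,.009),('w48',313.7,208,.048),('c48',569.5,194.5,.009),('w48L',277.5,208,.048),('w48R',350,208,.048),('w48bot',313,245,.048)]: print(k,px2w('wrist',(u,v),z,T).round(4))
print(bot.get_obs()['ee_pos'])
"
```

```text
w36 [ 0.591  -0.0967  0.028 ]
c36 [ 0.5902 -0.0984  0.009 ]
w48 [ 0.5897 -0.1923  0.048 ]
c48 [0.5908 0.0043 0.009 ]
w48L [ 0.5898 -0.2158  0.048 ]
w48R [ 0.5896 -0.1687  0.048 ]
w48bot [ 0.6158 -0.1927  0.048 ]
[ 0.58950219 -0.18992278  0.12375278]
```

Call:
{"op": "send_rows", "data": {"targets": "0 -1.5 20 0 30; 0 -1.5 45 0 30; 0 -1.5 65 0 30; 0 -1.5 80 0 30; 0 -1.5 88 0 30; 0 -1.5 91.5 0 30; 0 -1.5 91.5 0 30; 0 -1.5 91.5 0 50; 0 -1.5 91.5 0 70; 0 -1.5 91.5 0 90; 0 -1.5 91.5 0 110; 0 -1.5 91.5 0 130; 0 -1.5 91.5 0 150; 0 -1.5 91.5 0 165; 0 -1.5 91.5 0 165", "newtons": 45}}

```text
time: 16.23
ee_pos: [0.5896, -0.1925, 0.0324]
tcp_rot: [-180.0, 0.0, -179.8]
wrist_force: [-0.5, -3.0, 5.9]
opening: 0.0461
grasp_force: 46.4
```

Call:
{"op": "send_rows", "data": {"targets": "0 0 -3 0 165; 0 0 -10 0 165; 0 0 -25 0 165; 0 0 -40 0 165; 0 30 -40 0 165; -1 70 -40 0 165; -2 115 -40 0 165; -2.5 160 -40 0 165; -2.5 190 -40 0 165; -2.5 197 -30 0 165; -2.5 197 -15 0 165; -2.5 197 -2 0 165; -2.5 197 8 0 165; -2.5 197 14 0 165; -2.5 197 16 0 165; -2.5 197 16 0 165"}}

```text
time: 18.23
ee_pos: [0.5912, 0.0048, 0.016]
tcp_rot: [-180.0, 0.0, -179.8]
wrist_force: [-0.0, 0.3, -2.9]
opening: 0.0461
grasp_force: 47.0
```

```bash
python3 -c "
from h import *
T=wristT(); print(bot.get_obs()['ee_pos'])
i=camera('wrist'); cv2.imwrite('pics/w6.png',cv2.resize(i[100:360,140:500],None,fx=2,fy=2))"
```

```text
[0.5911926  0.00478455 0.01598678]
```

View pics/w6.png

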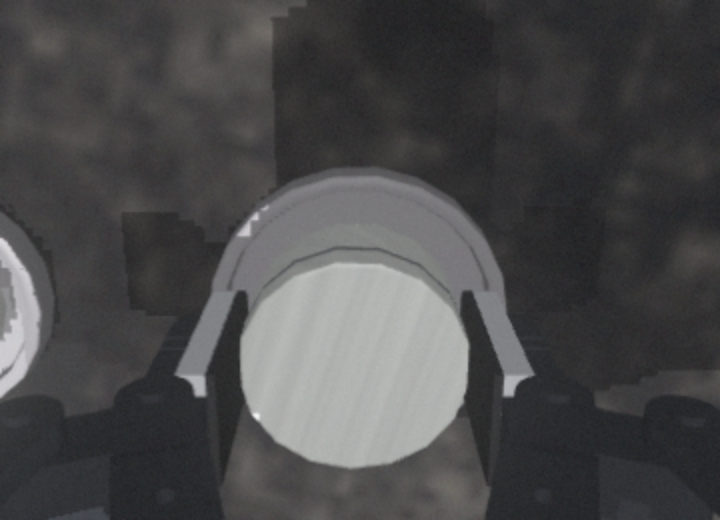

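The held w48 is centred at (355,365) within cup48 (sides at 213 and 505). Lowering it the last few millimetres.

Call:
{"op": "send_rows", "data": {"targets": "0 0 1.5 0 165; 0 0 2.5 0 165; 0 0 3 0 165; 0 0 3.5 0 165; 0 0 3.5 0 165; 0 0 3.5 0 165"}}

```text
time: 19.02
ee_pos: [0.5911, 0.0049, 0.0125]
tcp_rot: [180.0, 0.0, -179.7]
wrist_force: [-0.9, 0.7, -0.6]
opening: 0.0462
grasp_force: 47.3
```

Call:
{"op": "send_rows", "data": {"targets": "0 0 0.5 0 165; 0 0 0.5 0 165; 0 0 0.5 0 120; 0 0 0.5 0 100; 0 0 0 0 60; 0 0 0 0 30; 0 0 0 0 30; 0 0 -15 0 20; 0 0 -45 0 10; 0 0 -85 0 0; 0 -30 -110 0 0; 0 -80 -110 0 0; 0 -130 -110 0 0; 0 -175 -110 0 0; 0 -197 -110 0 0; 0 -197 -110 0 0; 0 -197 -110 0 0"}}

```text
time: 21.15
ee_pos: [0.592, -0.1912, 0.1226]
tcp_rot: [180.0, 0.0, -179.7]
wrist_force: [0.5, 0.2, -1.2]
opening: 0.0853
grasp_force: 0.0
```

```bash
python3 -c "
from h import *
T=wristT(); print(bot.get_obs()['ee_pos'],bot.get_obs()['tcp_rot'])
i=camera('wrist'); cv2.imwrite('pics/w7.png',i)"
```

```text
[ 0.59204623 -0.19118512  0.12259428] [ 1.79981525e+02  8.07090485e-03 -1.79714468e+02]
```

View pics/w7.png

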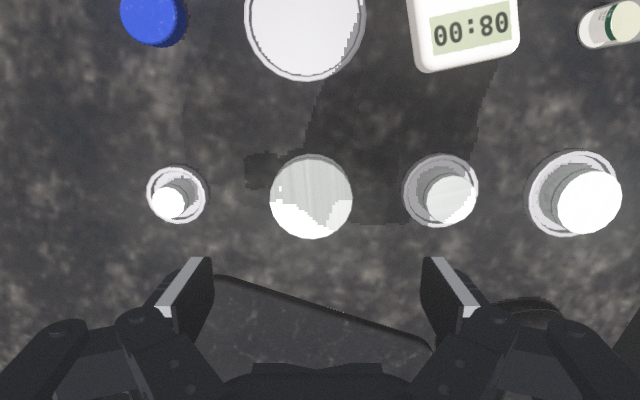

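w48 is in its cup: weight top (590,202), cup centre (574,194). The w60 top is centred at about (311,199).

```bash
python3 -c "
from h import *
T=wristT()
for k,u,v,z in [('w48',589.5,202,.028),('c48',574,193.5,.009),('w60L',270,199,.024),('w60R',353,199,.024),('w60bot',311,239,.024),('c60',305,21,.009),('c60bot',305,81,.009)]: print(k,px2w('wrist',(u,v),z,T).round(4))
print(bot.get_obs()['ee_pos'])
"
```

```text
w48 [0.593 0.004 0.028]
c48 [0.5921 0.0057 0.009 ]
w60L [ 0.5933 -0.2247  0.024 ]
w60R [ 0.5929 -0.1656  0.024 ]
w60bot [ 0.6239 -0.1954  0.024 ]
c60 [ 0.4745 -0.1999  0.009 ]
c60bot [ 0.5126 -0.2     0.009 ]
[ 0.5920774  -0.19099723  0.12256299]
```

Call:
{"op": "send_rows", "data": {"targets": "0 -4 25 0 0; 0 -4 55 0 0; 0 -4 80 0 0; 0 -4 100 0 0; 0 -4 110 0 0; 0 -4 115.5 0 0; 0 -4 115.5 0 0; 0 -4 115.5 0 15; 0 -4 115.5 0 30; 0 -4 115.5 0 45; 0 -4 115.5 0 60; 0 -4 115.5 0 75; 0 -4 115.5 0 90; 0 -4 115.5 0 110; 0 -4 115.5 0 130; 0 -4 115.5 0 130", "newtons": 60}}

```text
time: 23.2
ee_pos: [0.5921, -0.1958, 0.0076]
tcp_rot: [180.0, 0.0, -179.7]
wrist_force: [-2.3, 2.1, 6.4]
opening: 0.0578
grasp_force: 64.2
```

Call:
{"op": "send_rows", "data": {"targets": "0 0 -3 0 130; 0 0 -10 0 130; 0 0 -25 0 130; 0 0 -40 0 130; 25 -1 -45 0 130; 60 -2 -45 0 130; 95 -3 -45 0 130; 115 -4 -45 0 130; 120.5 -4 -45 0 130; 120.5 -4 -35 0 130; 120.5 -4 -25 0 130; 120.5 -4 -17 0 130; 120.5 -4 -11 0 130; 120.5 -4 -8 0 130; 120.5 -4 -7 0 130; 120.5 -4 -7 0 130"}}

```text
time: 25.2
ee_pos: [0.4716, -0.2007, 0.014]
tcp_rot: [-180.0, 0.0, -179.7]
wrist_force: [1.2, -0.6, -4.6]
opening: 0.0575
grasp_force: 65.1
```

```bash
python3 -c "
from h import *
T=wristT(); print(bot.get_obs()['ee_pos'])
i=camera('wrist'); cv2.imwrite('pics/w8.png',cv2.resize(i[100:360,140:500],None,fx=2,fy=2))"
```

```text
[ 0.47157443 -0.20068116  0.0139741 ]
```

View pics/w8.png

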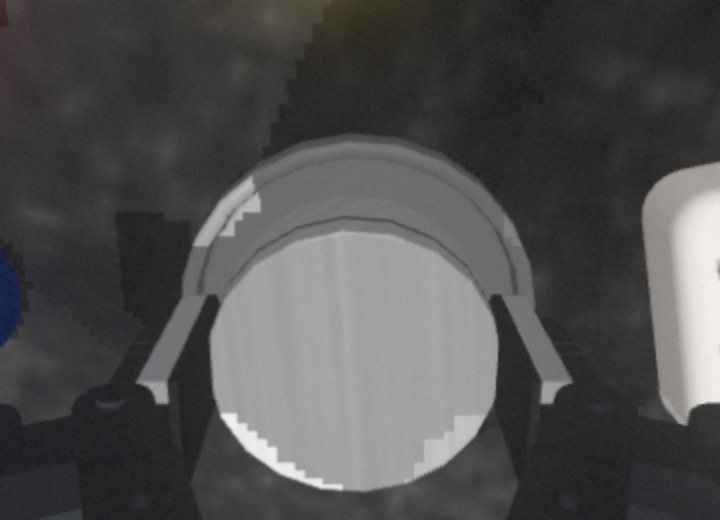

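w60 is held over cup60: cup sides at 183 and 533, weight at 211 and 497, so it's centred. Lowering it about 2.5 mm more.

Call:
{"op": "send_rows", "data": {"targets": "0 0 1 0 130; 0 0 2 0 130; 0 0 2.5 0 130; 0 0 2.5 0 130; 0 0 2.5 0 130"}}

```text
time: 25.88
ee_pos: [0.4715, -0.2007, 0.0116]
tcp_rot: [-180.0, 0.0, -179.7]
wrist_force: [-2.3, 1.3, 1.0]
opening: 0.0575
grasp_force: 65.5
```

Contact made. Releasing and lifting clear.

Call:
{"op": "send_rows", "data": {"targets": "0 0 0.3 0 130; 0 0 0.3 0 85; 0 0 0 0 65; 0 0 0 0 40; 0 0 0 0 15; 0 0 0 0 0; 0 0 0 0 0; 0 0 -10 0 0; 0 0 -30 0 0; 0 0 -60 0 0; 0 0 -100 0 0; 0 0 -130 0 0; 0 0 -130 0 0; 0 0 -130 0 0; 0 0 -130 0 0"}}

```text
time: 27.75
ee_pos: [0.4709, -0.2004, 0.1402]
tcp_rot: [180.0, -0.1, -179.7]
wrist_force: [0.3, -0.4, -0.4]
opening: 0.0857
grasp_force: 0.0
```

```bash
python3 -c "
from h import *
s=bot.get_obs(); print(s['ee_pos'],s['wrist_force'])
i=camera('top'); j=camera('wrist')
cv2.imwrite('pics/end.png',np.hstack([cv2.resize(j,(440,275)),cv2.resize(i[140:270,265:430],(349,275))]))"
```

```text
[ 0.47092028 -0.20041198  0.14019074] [ 0.34469615 -0.39510002 -0.43352864]
```

View pics/end.png

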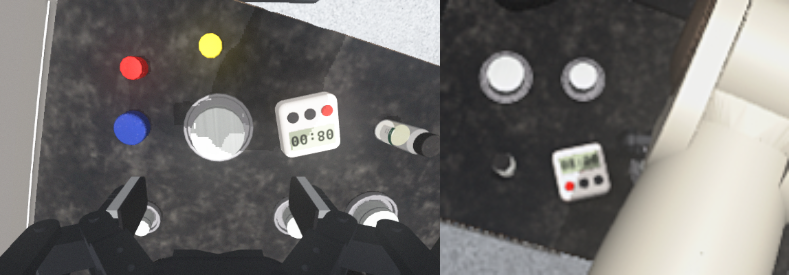

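All four weights are in their cups, with w60 at (217,130) inside cup60. The vial is still standing, at (505,165) in the right panel.

```bash
python3 -c "
from workcell import ticket
print(ticket.job_done())"
```

```text
the job is handed in; nothing more can be done
None
```

I set all four weights down in their own cups in order, smallest to largest, with the vial still standing, and handed the job in at about 28 s; no verdict came back.

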